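# Hook the catalyst canister out from under the bench shelf and box it

## Robot

A 6-joint arm with a two-finger parallel gripper is mounted at the origin on the work surface. World frame = base frame: x ahead of the robot, y to its left, z up, the work surface at z = 0. Lengths are in mm, angles in degrees, forces in N, time in s.
With the tool pointing down it reaches from about 300 to 850 mm from the base axis. Payload 4.2 kg.
Tool frame: the origin (TCP) lies on the centre line of the jaws, within the pads' length; the fingertips stand 11 mm ahead of it and the grasp point (between the pads) lies 8 mm behind it; z points along the fingers, y is the line along which they close (so a half turn about z gives the same grasp; the last joint's range is limited). The gripper opens to 91 mm and grips with 3 to 60 N. Pads are 32 mm wide; open, the fingers measure 118 mm over their backs; the gripper's body (76 mm by 178 mm) begins 60 mm behind the grasp point.
Start: joints at [-65.489, 18.312, 89.639, -0, 72.044, -1.146], TCP at [248.97, -518.32, 224.976] pointing down, gripper open.
Joint ranges: [-177.97, 177.97], [-48.28, 115.42], [12.27, 149.76], [-77.06, 257.06], [2.81, 150.46], [-146.56, 146.56]. Speed limits (degrees/s): [147.25, 147.25, 180, 180, 180, 180].

## Interface

Orientations are given as [roll, pitch, yaw] about the fixed x, y, z axes, in that order (R = Rz(yaw) Ry(pitch) Rx(roll)).
In Python, from workcell import env, grab_frame, camera_model, models gives the robot as it stands.
- The arm moves only by the shell command python3 -m crank 'ROWS' [FORCE]. ROWS is text: rows parted by semicolons, each of 7 numbers parted by spaces: the closure, from -1 (fully open) to 1 (shut), so that 0 is half open, then the shift along the tool's x, y, z in mm, then the turn, a rotation vector about the tool's x, y, z in degrees. A call has 1 to 10 rows; each row shifts and turns the commanded pose from where the row before left it, along the tool's axes as they then stand; what a row does not reach is not made up. A row lasts 1/8 s, in which the tool goes at most 62.5 mm and 10.7 degrees, less where a joint would pass 70% of its speed; a pose out of reach is approached as far as the arm can. A call is refused whole if a number of a shift passes 62.5 or a number of a turn 10.7, either way. A call with a gripper value outside its range is refused whole. The fingers move at their own pace and stop on an object; FORCE is the grip in N (left out, the last holds). Time passes only in rows, so rows that do not move let the fingers close. It gives the time, the measured TCP pose, the force, the opening and the grip force at its end, in the units of the state.
- env.state(): the state, without advancing time (a new reading comes with each control period).
- grab_frame(name): name is "side" or "top"; returns the picture (420x560x3 uint8, blue, green, red); there is no depth.
- camera_model(name): a dict with "K" (3x3 intrinsics, pixels), "k1" (the pictures are not rectified: a ray, as slopes to the right and down, at radius r is drawn at 1 + k1 r^2 times it, then the intrinsics apply), "R" (3x3) and "t" (3): a world point X has camera coordinates R X + t. Camera axes: x right, y down, z forward; pixel columns grow to the right and rows downward; lengths in mm; the calibration is good to about 2 mm. A picture is of the moment at which its call begins. camera_model takes no time and is no camera call.
- env.job_done(): hands the job in; it is judged then, once.
Trained networks look in the newest picture that a camera, given by its name, has taken for a name from the list of things; names that differ only in an ending like _2 or _b are one class to them, and where a whole thing is asked for, a point or a joint stands for the part that bears it (a point fixed in the world has none). Each returns a list of dicts, best first, with "p" (0 to 1); they miss things now and then, are a little off and sometimes report something else, mostly with a low value. They report only what shows in the picture. A call takes as long as a camera call.
- models.search_frame(name, camera): "point" ([x, y, z] in mm, in world coordinates, good to about 4 mm: the middle of the surface that is visible of it).
The state is a dict: "time_s": time; "qpos": joint angles; "qvel": joint speeds; "effort": joint torques, N m; "ee_pos": TCP position; "ee_rot": TCP orientation; "force": force on the tool from outside, world axes, zero at the start; "torque": the same for the moment, N m; "gripper_width": finger opening in mm; "gripper_force": force on a finger pad.
Only numpy, scipy, OpenCV 4.12 (cv2) and the standard library are available. Lean on these libraries where they do the work, as an engineer would, in place of code of your own. Each camera call takes 0.05 s, during which the arm holds its last target. There are 200 camera calls.

## Task

The small steel catalyst canister lies under the clear bench shelf beside two other fittings, too deep for the hand: pick up the steel hook and draw the canister out past the front edge of the shelf with it, then lay the hook flat on the bench again. Stand the canister upright on the floor of the clear anaerobic box, beside the dish stack, letting go only when it stands there (no dropping or flinging it), and swing the lid fully shut without slamming it. Leave the two other fittings under the shelf and the two jars on top of it where they are.

Things in the scene. Friction and masses are not known exactly. Their poses are not given: they have to be found in the camera images.
- shelf: Fixed clear acrylic bench shelf, 260 deep (its x) x 300 wide (its y), 8 thick, underside 70 above the bench, on four 14 mm posts at x = +-118, y = +-138; open between them. Origin: on the bench under its centre. Its x axis points from the front edge (x = -130, towards the open bench and the hook) to the back edge (x = +130); its y axis to the left seen from the front.
- canister: Catalyst canister: a plain steel puck, diameter 38, height 22, 40 to 85 g, with small dark holes in its flat top. It stands upright on the bench under the shelf, 100 to 120 behind the front edge, in one of three places side by side about 70 apart (the middle one on the shelf's centre line, each within about 8). Origin: centre of its underside, z axis up.
- coupling: Bystander under the shelf, in another of the three places: steel hexagonal gas coupling, 30 across flats (35 over the corners), hexagon 15 tall with a 12 mm nipple on top, 28 tall in all. Origin: centre of its underside. To be left where it lies.
- star_knob: Bystander under the shelf, in the remaining one of the three places: black five-lobed clamp knob, 42 across, 14 tall, with an 8 mm steel stud pointing up, 28 tall in all. Origin: centre of its underside. To be left where it lies.
- jar_left: Bystander: clear jar with a blue lid, 96 diameter (108 at the lid, about 130 over the lid's lugs), 146 tall (164 with its ports), standing loose on the rear half of the shelf, left of its middle. Origin: centre of its underside.
- jar_right: Bystander: a second such jar, on the rear half of the shelf, right of its middle. Origin: centre of its underside.
- hook: Steel rack hook lying flat on the bench, 180 g. Square handle 20 x 20 from x = -95 to +35 in its frame; then a 5 mm rod, centre line 10 high, along +x to x = 215, bent to +y into a cross bar from y = 0 to 50, then back into a lip from x = 215 to 200 at y = 50. 45 clear between rod and lip. Origin: on the handle's underside at the balance point, best gripped here across the handle; z up.
- hook_bar (a point): Middle of the hook's cross bar (hook frame 215, 25, 10).
- abox: Fixed clear box, outside 200 (its x) x 230 (its y) x 115 tall, walls and floor 6, open at the top while the lid stands up. Origin: centre of its underside, on the bench; front wall (x = -100) faces the robot, lid hinged on the rear wall (x = +100). A fixed rack with a stack of cream dishes, 64 tall above the floor, fills y = -102 to -8; the half with y = 0 to 109 is free.
- box_floor (a point): Point on the box's inner floor (6 above the bench) in the free half: box frame x = -25, y = 55.
- lid (a joint): Box lid angle in rad: 0 fully shut, 1.57 standing vertical, at most 1.9. The hinge rubs (0.52 N m) so the lid stays where it is left; with its weight (350 g) 1 to 6 N near the front edge moves it. The lid turns about the box's y axis.
- lid_hinge (a point): Middle of the hinge line: box frame x = 100, y = 0, z = 115.5. The clear lid panel is 200 long from here, 230 wide, 8 thick; its outer face (away from the robot when open) is 8 from the hinge line. Two valves stand 40 off the outer face at y = -30 to -100, 40 to 75 from the hinge.
- lid_knob (a point): Top of the lid's black knob (28 diameter, its top 24 off the outer face) on the lid's middle line, 170 from the hinge.
- lid_front (a point): Middle of the lid's free edge, on its outer face.

How it is judged (in metres and radians):
On the way, in this order (a step that is already met when the one before it is completed fails the run):
1. the held hook has drawn the canister out, its middle at least 15 mm past the shelf's front edge, still standing on the bench (x of canister in the frame of shelf below -0.145 m and height (world z) of canister below 0.006 m and angle between canister's own z axis and vertical below 0.2 rad and contact force between the fingers and hook above 1 N), for 0.1 s.
2. the canister is lifted in the fingers (height (world z) of canister above 0.03 m and contact force between the fingers and canister above 0.5 N), for 0.1 s.
3. the canister stands released on the box floor beside the dishes, the lid still open (x of canister in the frame of abox between -0.09 and 0.09 m and y of canister in the frame of abox between -0.01 and 0.105 m and z of canister in the frame of abox between 0 and 0.012 m and angle between canister's own z axis and vertical below 0.15 rad and linear speed of canister below 0.03 m/s and contact force between the fingers and canister below 0.05 N and value of joint lid above 0.8 rad), for 0.2 s.
At the end, for the whole second after the job is handed in: Canister upright (0.15 rad), at rest on the floor of the box's free left half (under 6 mm off it); lid shut within 0.04 rad; hook flat and at rest on the bench (handle under 6 mm off it); coupling, star knob and both jars within 20 mm of where they began (x of canister in the frame of abox between -0.09 and 0.09 m and y of canister in the frame of abox between -0.01 and 0.105 m and z of canister in the frame of abox between 0 and 0.012 m and angle between canister's own z axis and vertical below 0.15 rad and linear speed of each of canister, hook below 0.03 m/s and value of joint lid below 0.04 rad and height (world z) of hook below 0.006 m and angle between hook's own z axis and vertical below 0.08 rad and distance of each of coupling, star_knob, jar_left, jar_right from where it was at the start of the episode below 0.02 m); the robot touches nothing.
It fails at once if the fingers touch the canister while its middle is still under the shelf (contact force between the fingers and canister above 0.2 N and x of canister in the frame of shelf between -0.13 and 0.13 m and y of canister in the frame of shelf between -0.15 and 0.15 m).
It fails at once if the coupling or the star knob is shifted by more than 20 mm (distance of any of coupling, star_knob from where it was at the start of the episode above 0.02 m).
It fails at once if a jar on the shelf is shifted by more than 20 mm or tipped (distance of any of jar_left, jar_right from where it was at the start of the episode above 0.02 m or angle between any of jar_left, jar_right's own z axis and vertical above 0.25 rad).
It fails at once if the canister is dropped or flung: it moves faster than 0.6 m/s without being held (linear speed of canister above 0.6 m/s and contact force between the fingers and canister below 0.02 N).
It fails at once if the lid is slammed: it turns shut faster than 4 rad/s (velocity of joint lid below -4 rad/s).
It also fails if it takes over 70 s, if anything falls off the work surface, if the arm or the gripper's body presses on something with over 40 N, if the wrist force passes 120 N, or if a joint passes its speed limit or range.

## Working session

There is one attempt and no reset: what is moved stays moved. The work goes in short steps, Python scripts to look and compute and a shell command to move; the robot and the scene stay as the last step left them, time stands still between calls to the robot, and variables do not carry over. Pictures are saved under pics/ and viewed, at most 10 in all, crops included, and the job is handed in when it is done.

```bash
mkdir -p pics; ls
python3 - <<'E'
from workcell import env, grab_frame, camera_model, models
import cv2
for c in ("side","top"):
    cv2.imwrite(f"pics/{c}0.png",grab_frame(c))
    m=camera_model(c); print(c,m)
    for n in ["shelf","canister","coupling","star_knob","jar_left","jar_right","hook","hook_bar","abox","box_floor","lid","lid_knob","lid_front"]:
        try: print(n,[([round(float(v)) for v in d["point"]],round(float(d["p"]),2)) for d in models.search_frame(n,c)[:3]])
        except Exception as e: print(n,e)
print(env.state())
E
```

```text
pics
side {'K': array([[511.87279155,   0.        , 280.66986045],
       [  0.        , 511.87279155, 207.86891001],
       [  0.        ,   0.        ,   1.        ]]), 'k1': -0.18836290937491612, 'R': array([[ 0.50130277,  0.8650877 , -0.01785502],
       [ 0.55342749, -0.33642714, -0.76192834],
       [-0.66514174,  0.37207533, -0.64741518]]), 't': array([-215.56540376, -206.95619042, 1808.23009961])}
shelf [([583, 222, 77], 0.79), ([527, -393, 181], 0.33)]
canister []
coupling [([531, -402, 224], 0.65)]
star_knob []
jar_left [([528, 327, 202], 0.81)]
jar_right [([675, 292, 200], 0.86)]
hook [([477, -60, 15], 0.94)]
hook_bar [([469, -60, 17], 0.79), ([530, -392, 183], 0.64)]
abox [([526, -398, 182], 0.72)]
box_floor [([529, -393, 182], 0.93)]
lid [([530, -403, 222], 0.89), ([532, -394, 183], 0.74)]
lid_knob [([531, -402, 224], 0.81)]
lid_front [([528, -409, 224], 0.59)]
top {'K': array([[402.93731433,   0.        , 282.29319769],
       [  0.        , 402.93731433, 208.76661773],
       [  0.        ,   0.        ,   1.        ]]), 'k1': -0.0804931386185402, 'R': array([[-7.63976
[... 742 characters left out ...]
[522, -403, 275], 0.59)]
{'time_s': 1.4, 'qpos': array([-6.54908667e+01,  1.83104685e+01,  8.96414775e+01, -1.36965150e-03,
        7.20456449e+01, -1.14583763e+00]), 'qvel': array([ 0.01567814,  0.09040702,  0.02122602,  0.00453726, -0.0679138 ,
        0.10872062]), 'effort': array([ 1.03704087e-04, -4.12349081e+01, -2.32224798e+01,  7.28135789e-02,
        3.76047520e-02,  3.26122340e-06]), 'ee_pos': array([ 248.93450954, -518.30241302,  224.97347042]), 'ee_rot': array([1.79997617e+02, 1.35088635e-03, 2.56553931e+01]), 'force': array([ 0.60791106,  0.19303819, -0.12130314]), 'torque': array([ 0.03040653, -0.01445928,  0.01326653]), 'gripper_force': 0.0, 'gripper_width': 91.14459092646926}
```

View pics/side0.png

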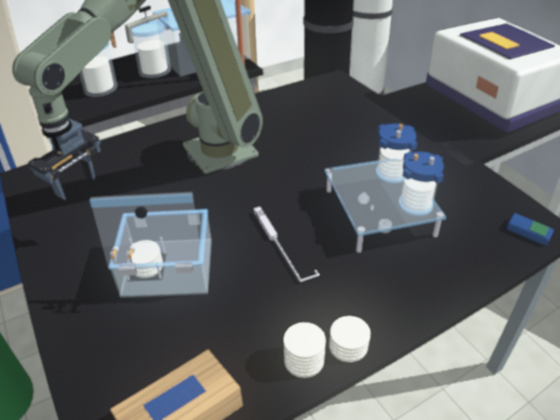

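View pics/top0.png

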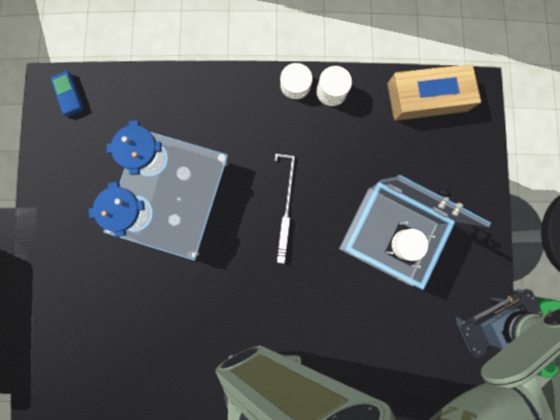

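The side view shows the box at about (150,245), hook from (260,210) to (310,278) and shelf at (385,195). The top view shows the shelf front edge running (227,155)–(193,258) and faint items at (183,173) and (174,220). I'll zoom in.

Run:
```python
import cv2,numpy as np
t=cv2.imread("pics/top0.png");s=cv2.imread("pics/side0.png")
def z(im,x0,x1,y0,y1,w,h): return cv2.convertScaleAbs(cv2.resize(im[y0:y1,x0:x1],(w,h),interpolation=cv2.INTER_CUBIC),alpha=1.3)
o=np.zeros((600,800,3),np.uint8)
o[:300,:400]=z(t,110,243,160,260,400,300)
o[:300,400:]=z(s,320,453,150,250,400,300)
o[300:,:400]=z(t,335,495,170,290,400,300)
o[300:,400:]=z(t,230,342,150,270,280*400//400,300)[:, :400] if False else np.pad(z(t,250,330,150,270,200,300),((0,0),(0,200),(0,0)))
cv2.imwrite("pics/z1.png",o)
```

```text
(no output)
```

View pics/z1.png

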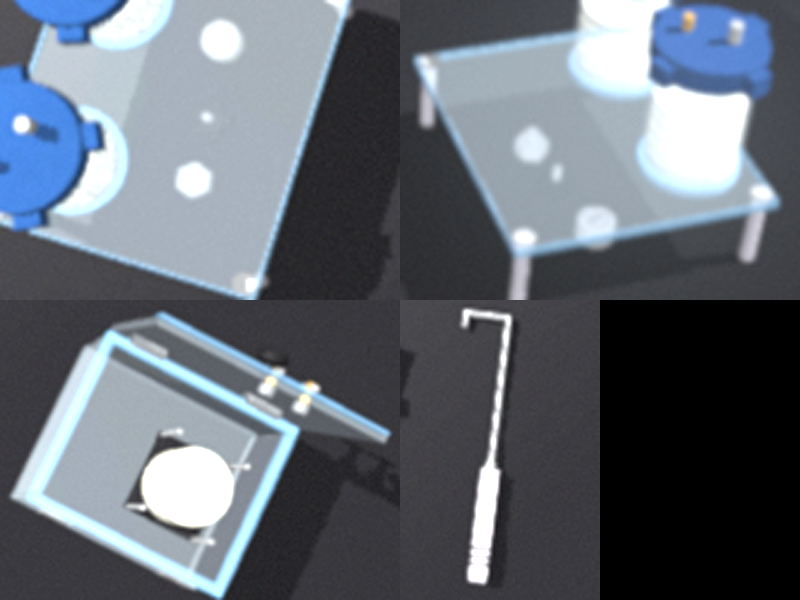

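Top-crop: round canister at (184,173) full-frame px, star knob stud at (178.5,199), hexagonal coupling at (174,220). The hook's open side faces the shelf, with its lip at about (275,154).

```bash
cat > h.py <<'E'
import numpy as np, cv2
from workcell import env, grab_frame, camera_model, models
def ray(c,px):
    m=camera_model(c);K=m["K"];d=np.array([(px[0]-K[0,2])/K[0,0],(px[1]-K[1,2])/K[1,1]])
    u=d.copy()
    for _ in range(20): u=d/(1+m["k1"]*(u@u))
    R=m["R"];return -R.T@m["t"], R.T@np.array([u[0],u[1],1])
def at(c,px,z):
    o,d=ray(c,px); return (o+d*(z-o[2])/d[2])[:2]
def proj(c,X):
    m=camera_model(c);p=m["R"]@np.array(X,float)+m["t"];u=p[:2]/p[2];u=u*(1+m["k1"]*(u@u))
    return m["K"][:2,:2]@u+m["K"][:2,2]
E
python3 - <<'E'
from h import *
np.set_printoptions(precision=1,suppress=True)
T=lambda x,y:(110+x*133/400,160+y*100/300)
B=lambda x,y:(335+x*.4,170+(y-300)*.4)
H=lambda x,y:(250+(x-400)*.4,150+y*.4)
S=lambda x,y:(320+(x-400)*133/400,150+y/3)
for n,p,z in [("can",T(222,40),22),("stud",T(206,117),28),("coup",T(193,180),15),("shelf FL(bottom)",T(257,298),78),("shelf BL",T(28,235),78),("shelf FR ",(227.5,154),78),
 ("box frontleft tl",B(38,495),115),("rear l",B(110,337),115),("rear r",B(296,431),115),("front r",B(220,590),115),
 ("lid free l",B(160,316),315),("lid free r",B(388,437),315),
 ("hookbarcorner",H(510,317),10),("lipcorner",H(466,312),10),("lipend",H(465,326),10),("rodstart",H(490,466),10),("handle end",H(478,582),20),("handle front",H(487,468),20)]:
    print(n,at("top",p,z))
for n,p,z in [("can",S(596,220),22),("coup",S(531,140),15),("stud",S(556,166),28),("FL",S(415,62),78),("FR",S(515,255),78),("BR",S(778,205),78),
 ("hookcorner",(300,279),10),("lipcorner",(317.5,271.5),10),("handle",(258,209),20),
 ]: print("side",n,at("side",p,z))
E
```

```text
can [622.3 233.6]
stud [547.  245.9]
coup [487.6 260.1]
shelf FL(bottom) [377.6 185.1]
shelf BL [433.6 394.5]
shelf FR  [666.6 101.7]
box frontleft tl [ 408.3 -227.6]
rear l [ 576.7 -308.1]
rear r [ 475.5 -510.7]
front r [ 306.7 -421.8]
lid free l [ 565.8 -299.1]
lid free r [ 459.5 -503.4]
hookbarcorner [325.2 -84.7]
lipcorner [331.  -34.3]
lipend [315.1 -33.1]
rodstart [156.4 -61.6]
handle end [ 28.7 -47.6]
handle front [156.4 -57.8]
side can [627.3 234.4]
side coup [490.6 260.4]
side stud [548.5 246.2]
side FL [386.7 184.1]
side FR [671.3  99.1]
side BR [745.5 348.2]
side hookcorner [671.8 -81.9]
side lipcorner [673.3 -28.6]
side handle [378.5 -47.9]
```

Run:
```python
from h import *
from scipy.optimize import least_squares
np.set_printoptions(precision=1,suppress=True)
H=lambda x,y:(250+(x-400)*.4,150+(y-300)*.4)
B=lambda x,y:(335+x*.4,170+(y-300)*.4)
obs=[("top",H(510,317),(215,0,10)),("top",H(466,312),(215,50,10)),("top",H(465,326),(200,50,10)),("top",H(487,467),(35,0,15)),("top",H(478,583),(-95,0,15)),
("side",(300,279),(215,0,10)),("side",(317.5,271.5),(215,50,10)),("side",(258,208.5),(-95,0,15))]
def w(p,q): c,s=np.cos(p[2]),np.sin(p[2]); return (p[0]+c*q[0]-s*q[1],p[1]+s*q[0]+c*q[1],q[2])
f=lambda p:np.concatenate([proj(c,w(p,q))-px for c,px,q in obs])
r=least_squares(f,[470,-60,-.12],x_scale=[1,1,.01]);print("hook",r.x[:2],np.degrees(r.x[2]));print(r.fun.reshape(-1,2))
# box: corners of top outer rim: outer edges
obs=[("top",B(33,497),(-100,115,115)),("top",B(105,332),(100,115,115)),("top",B(300,429),(100,-115,115)),("top",B(220,598),(-100,-115,115)),
("side",(205,263.5),(100,115,115)),("side",(211,210),(-100,115,115))]
r=least_squares(f,[442,-367,-.46],x_scale=[1,1,.01]);print("box",r.x[:2],np.degrees(r.x[2]));print(r.fun.reshape(-1,2))
p=r.x
t=lambda a:np.concatenate([proj("top",w(p,(100-200*np.cos(a[0])+8*np.sin(a[0]),s*115,115.5+200*np.sin(a[0])+8*np.cos(a[0]))))-px for s,px in ((1,B(160,316)),(-1,B(388,437)))])
r=least_squares(t,[1.57]);print("lid",r.x,r.fun)
t=cv2.imread("pics/top0.png");s=cv2.imread("pics/side0.png")
b=np.zeros((600,800,3),np.uint8);b[:300,:400]=cv2.resize(s[180:300,80:240],(400,300),interpolation=2)
def ov(im,c,x0,y0,k,pts,col):
    q=np.array([(np.array(proj(c,X))-[x0,y0])*k for X in pts],np.int32);cv2.polylines(im,[q],True,col,1)
o1=b[:300,:400];o2=cv2.resize(t[170:290,335:495],(400,300),interpolation=2)
for im,c,x0,y0 in((o1,"side",80,180),(o2,"top",335,170)):
  for z,col in((115,(0,0,255)),(0,(0,255,0))): ov(im,c,x0,y0,2.5,[w(p,(a,d,z)) for a,d in((-100,-115),(100,-115),(100,115),(-100,115))],col)
b[:300,:400]=o1;b[:300,400:]=o2;cv2.imwrite("pics/box.png",b[:300])
```

```text
hook [459.8 -56.6] -6.998816756661694
[[-1.   0.3]
 [-0.3  0.2]
 [-0.5 -0.4]
 [ 0.9  0.9]
 [-1.  -0.4]
 [-0.   0.5]
 [-0.2  2.1]
 [-1.1 -0.9]]
box [ 443.5 -362.2] -27.201224837650948
[[-3.  -0.4]
 [ 1.  -1.1]
 [-1.8 -0.8]
 [-1.1 -1.4]
 [-2.3 -1.1]
 [-3.6 -1.1]]
lid [1.4] [-1.3 -0.4 -1.2 -0.9]
```

View pics/box.png

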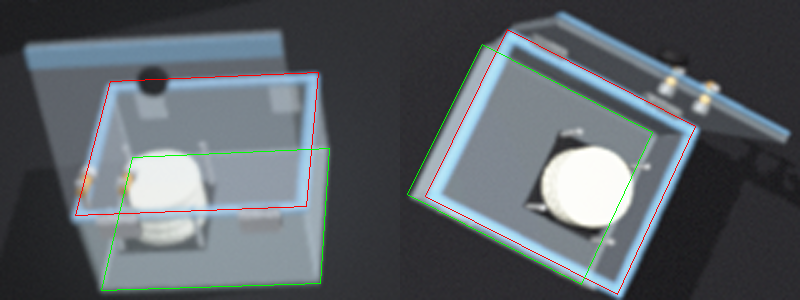

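The overlay fits the box to a few mm. The lid stands at about 1.4 rad, leaning over the box. I'll push it open further first, so the gripper body clears it when placing.

```bash
python3 -m crank '1 0 0 -15 0 0 -9.3;1 0 0 -15 0 0 -9.3;1 0 0 -15 0 0 -9.3;1 0 0 -15 0 0 -9.3;1 46 20 0 0 0 0;1 46 20 0 0 0 0;1 46 20 0 0 0 0;1 46 20 0 0 0 0;1 46 20 0 0 0 0;1 46 21 0 0 0 0' 20
cat >> h.py <<'E'
def mv(tx,ty,tz,tyaw):
    s=env.state();p=s["ee_pos"];y=s["ee_rot"][2];a=np.radians(tyaw);dx,dy=tx-p[0],ty-p[1]
    print("pose",p.round(1),s["ee_rot"].round(1),"F",s["force"].round(1),"w",round(s["gripper_width"],1),round(s["gripper_force"],1),"t",s["time_s"])
    f=lambda a:(round(np.cos(a)*dx+np.sin(a)*dy,1),round(np.sin(a)*dx-np.cos(a)*dy,1))
    print("turnz",round(-((tyaw-y+180)%360-180),1),"shift in new yaw",f(a),"in old yaw",f(np.radians(y)),"z",round(p[2]-tz,1))
E
python3 -c "
from h import *
mv(484,-327,281,62.8)"
```

```text
time_s: 2.65
ee_pos: [483.7, -326.8, 285.1]
ee_rot: [180.0, 0.0, 62.9]
force: [1.0, 0.2, -0.4]
gripper_width: 0.4
gripper_force: 0.0
pose [ 483.7 -326.8  285.1] [180.    0.   62.9] F [ 1.   0.2 -0.4] w 0.4 0.0 t 2.65
turnz 0.1 shift in new yaw (np.float64(-0.1), np.float64(0.4)) in old yaw (np.float64(-0.1), np.float64(0.4)) z 4.1
```

```bash
python3 -m crank '1 0 15 0 0 0 0;1 0 12 0 0 0 0;1 0 12 0 0 0 0;1 0 12 0 0 0 0;1 0 12 0 0 0 0;1 0 12 0 0 0 0;1 0 12 0 0 0 0;1 0 12 0 0 0 0'
```

```text
time_s: 3.65
ee_pos: [570.9, -373.1, 284.0]
ee_rot: [-179.9, -0.0, 62.9]
force: [-3.5, 0.5, -0.1]
gripper_width: 0.2
gripper_force: 1.4
```

```bash
python3 -m crank '1 0 -50 0 0 0 0;0 0 -50 0 0 0 0;-0.5 38 -24 0 0 0 0;-0.5 38 -24 0 0 0 0;-0.5 38 -24 0 0 0 0;-0.5 38 -24 0 0 0 0;-0.5 38 -24 0 0 0 0;-0.5 38 -24 0 0 0 0'
python3 -m crank '-0.5 0 0 28 0 0 10;-0.5 0 0 28 0 0 10;-0.5 0 0 28 0 0 10;-0.5 0 0 28 0 0 10;-0.5 0 0 28 0 0 10;-0.5 0 0 20 0 0 10;-0.5 0 0 20 0 0 9.9;-0.5 0 0 0 0 0 0'
python3 - <<'E'
from h import *
mv(459.8,-56.6,14,-7)
a=grab_frame("top");b=grab_frame("side")
o=np.zeros((600,800,3),np.uint8)
o[:,:400]=cv2.resize(a[140:290,245:345],(400,600),interpolation=2)
o[:300,400:]=cv2.resize(b[190:290,220:353],(400,300),interpolation=2)
o[300:,400:]=cv2.resize(b[180:300,80:240],(400,300),interpolation=2)
cv2.imwrite("pics/hk.png",o)
E
```

```text
time_s: 4.65
ee_pos: [458.9, -57.0, 285.5]
ee_rot: [179.8, -0.1, 62.9]
force: [0.7, 0.3, 0.4]
gripper_width: 66.9
gripper_force: 0.0
time_s: 5.65
ee_pos: [457.9, -58.5, 104.1]
ee_rot: [-180.0, 0.1, -6.9]
force: [0.2, 0.6, 0.2]
gripper_width: 68.3
gripper_force: 0.0
pose [457.9 -58.5 104.1] [-1.8e+02  1.0e-01 -6.9e+00] F [0.2 0.6 0.2] w 68.3 0.0 t 5.65
turnz 0.1 shift in new yaw (np.float64(1.6), np.float64(-2.1)) in old yaw (np.float64(1.6), np.float64(-2.1)) z 90.1
```

View pics/hk.png

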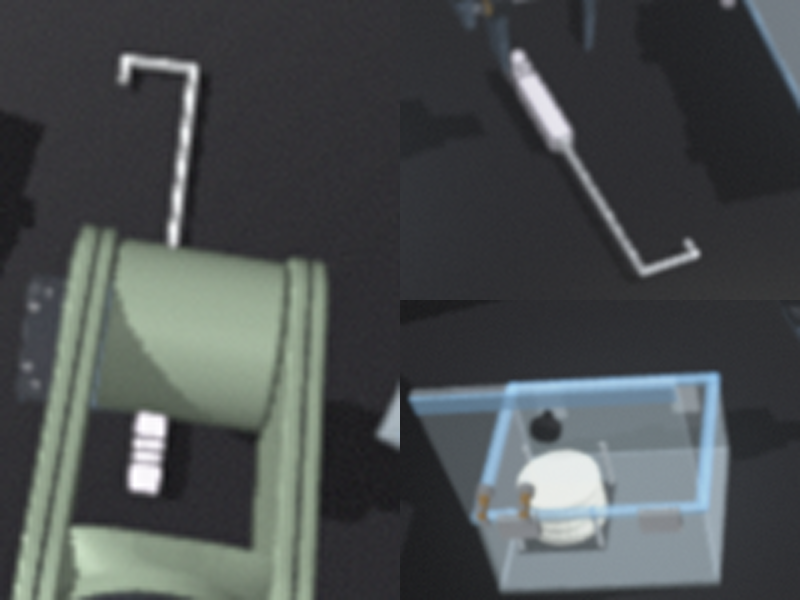

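The fingers straddle the hook handle and the lid now leans back. Descending to grip.

```bash
python3 -m crank '-0.5 1.5 -2 30 0 0 0;-0.5 0 0 30 0 0 0;-0.5 0 0 20 0 0 0;-0.5 0 0 10 0 0 0;1 0 0 0 0 0 0;1 0 0 0 0 0 0;1 0 0 0 0 0 0;1 0 0 0 0 0 0' 40
```

```text
time_s: 6.75
ee_pos: [459.6, -57.2, 15.4]
ee_rot: [180.0, -0.1, -7.0]
force: [0.1, -1.1, 0.1]
gripper_width: 31.2
gripper_force: 0.0
```

```bash
python3 -m crank '1 0 0 0 0 0 0;1 0 0 0 0 0 0;1 0 0 0 0 0 0;1 0 0 0 0 0 0' 40
```

```text
time_s: 7.25
ee_pos: [459.4, -57.1, 15.1]
ee_rot: [180.0, -0.0, -7.0]
force: [-0.6, -0.1, 4.1]
gripper_width: 19.6
gripper_force: 40.0
```

```bash
python3 -m crank '1 0 0 -18 0 0 0;1 0 0 -18 0 0 0;1 23.5 12.7 0 0 0 0;1 23.5 12.7 0 0 0 0;1 23.5 12.7 0 0 0 0;1 23.5 12.7 0 0 0 0' 40
python3 -m crank '1 0 0 0 0 0 -10;1 0 0 0 0 0 -10;1 0 0 0 0 0 -10;1 0 0 0 0 0 -10;1 0 0 0 0 0 -10;1 0 0 0 0 0 -10;1 0 0 0 0 0 -10;1 0 0 0 0 0 -10.6;1 0 0 0 0 0 0'
python3 - <<'E'
from h import *
mv(546.7,-119,51,73.65)
a=grab_frame("top");b=grab_frame("side")
p=[env.state()["ee_pos"][0],env.state()["ee_pos"][1],np.radians(env.state()["ee_rot"][2])]
z=env.state()["ee_pos"][2]-15
def w(q): c,s=np.cos(p[2]),np.sin(p[2]); return (p[0]+c*q[0]-s*q[1],p[1]+s*q[0]+c*q[1],q[2]+z)
o=np.zeros((600,800,3),np.uint8)
for im,c,x0,y0,w0,h0,sl in((a,"top",100,140,225,169,np.s_[:300,:400]),(b,"side",260,130,200,150,np.s_[:300,400:])):
    v=cv2.resize(im[y0:y0+h0,x0:x0+w0],(400,300),interpolation=2);k=400/w0
    q=np.array([(proj(c,w(P))-[x0,y0])*k for P in((35,0,10),(215,0,10),(215,50,10),(200,50,10))],np.int32)
    cv2.polylines(v,[q],False,(0,0,255),1);o[sl]=v
cv2.imwrite("pics/in.png",o[:300])
E
```

```text
time_s: 8.0
ee_pos: [546.4, -119.4, 50.2]
ee_rot: [-180.0, 0.1, -7.0]
force: [-0.1, -0.3, -1.4]
gripper_width: 19.7
gripper_force: 40.0
time_s: 9.12
ee_pos: [545.8, -118.9, 50.3]
ee_rot: [-179.9, 0.0, 73.4]
force: [-0.7, -0.7, -1.6]
gripper_width: 19.4
gripper_force: 40.0
pose [ 545.8 -118.9   50.3] [-179.9    0.    73.4] F [-0.7 -0.7 -1.6] w 19.4 40.0 t 9.125
turnz -0.2 shift in new yaw (np.float64(0.2), np.float64(0.9)) in old yaw (np.float64(0.2), np.float64(0.9)) z -0.7
```

View pics/in.png

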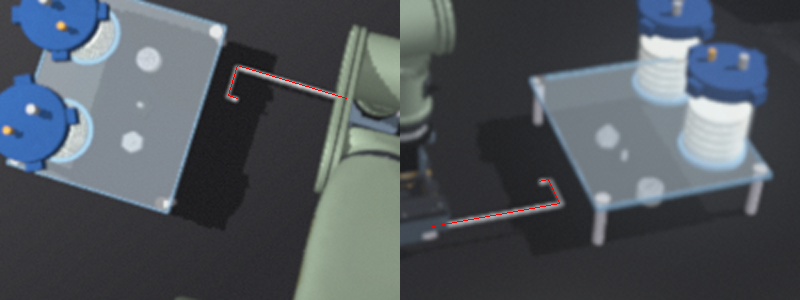

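Overlay matches the held hook: bar just ahead of the shelf front edge, canister dead ahead in its opening (25 mm lateral). Insert above it, lower behind.

```bash
python3 -m crank '1 20 0 0 0 0 0;1 35 0 0 0 0 0;1 35 0 0 0 0 0;1 35 0 0 0 0 0;1 35 0 0 0 0 0;1 17 0 0 0 0 0;1 0 0 0 0 0 0'
python3 -m crank '1 0 0 14 0 0 0;1 0 0 12 0 0 0;1 0 0 7 0 0 0;1 0 0 0 0 0 0'
python3 - <<'E'
from h import *
mv(0,0,0,0)
a=grab_frame("top");b=grab_frame("side")
o=np.zeros((300,800,3),np.uint8)
for im,x0,y0,w0,h0,sl in((a,140,140,120,90,np.s_[:300,:400]),(b,320,150,133,100,np.s_[:300,400:])):
    o[sl]=cv2.convertScaleAbs(cv2.resize(im[y0:y0+h0,x0:x0+w0],(400,300),interpolation=2),alpha=1.3)
cv2.imwrite("pics/in2.png",o)
E
```

```text
time_s: 10.1
ee_pos: [596.5, 51.8, 50.8]
ee_rot: [-180.0, 0.0, 73.7]
force: [0.1, 0.3, -1.6]
gripper_width: 19.8
gripper_force: 40.0
time_s: 10.6
ee_pos: [595.8, 50.2, 16.9]
ee_rot: [-179.9, 0.0, 73.5]
force: [-0.4, 0.3, -0.8]
gripper_width: 19.5
gripper_force: 40.0
pose [595.8  50.2  16.9] [-179.9    0.    73.5] F [-0.4  0.3 -0.8] w 19.5 40.0 t 10.6
turnz 73.5 shift in new yaw (np.float64(-595.8), np.float64(50.2)) in old yaw (np.float64(-217.2), np.float64(-557.1)) z 16.9
```

View pics/in2.png

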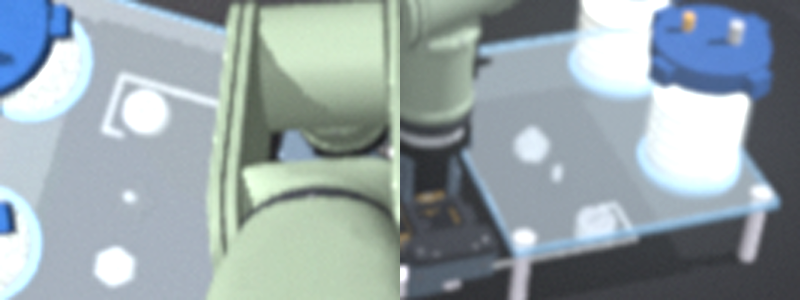

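The bar is lowered behind the round canister with the lip beyond it. Drawing it out.

```bash
python3 -m crank '1 -6 0 0 0 0 0;1 -10 0 0 0 0 0;1 -16 0 0 0 0 0;1 -20 0 0 0 0 0;1 -20 0 0 0 0 0;1 -20 0 0 0 0 0;1 -20 0 0 0 0 0;1 -20 0 0 0 0 0;1 -20 0 0 0 0 0'
python3 -m crank '1 -15 0 0 0 0 0;1 -10 0 0 0 0 0;1 -6 0 0 0 0 0;1 0 0 0 0 0 0'
python3 - <<'E'
from h import *
mv(0,0,0,0)
a=grab_frame("top");b=grab_frame("side")
o=np.zeros((300,800,3),np.uint8)
for im,x0,y0,w0,h0,sl in((a,140,140,160,120,np.s_[:300,:400]),(b,290,150,160,120,np.s_[:300,400:])):
    o[sl]=cv2.convertScaleAbs(cv2.resize(im[y0:y0+h0,x0:x0+w0],(400,300),interpolation=2),alpha=1.3)
cv2.imwrite("pics/out.png",o)
for c in("top","side"):print([(d["point"],d["p"]) for d in models.search_frame("canister",c)])
E
```

```text
time_s: 11.82
ee_pos: [553.0, -96.4, 18.0]
ee_rot: [180.0, 0.0, 73.6]
force: [0.6, 1.0, -1.1]
gripper_width: 19.7
gripper_force: 40.0
time_s: 12.32
ee_pos: [544.6, -124.9, 18.0]
ee_rot: [180.0, 0.0, 73.5]
force: [-0.2, -0.1, -1.9]
gripper_width: 19.6
gripper_force: 40.0
pose [ 544.6 -124.9   18. ] [180.    0.   73.5] F [-0.2 -0.1 -1.9] w 19.6 40.0 t 12.325
turnz 73.5 shift in new yaw (np.float64(-544.6), np.float64(-124.9)) in old yaw (np.float64(-34.5), np.float64(-557.7)) z 18.0
[([574.0, 68.4, 24.7], 0.72), ([554.1, -417.3, 238.4], 0.4)]
[([583.2, 67.0, 23.2], 0.54), ([561.2, -422.1, 231.0], 0.3)]
```

View pics/out.png

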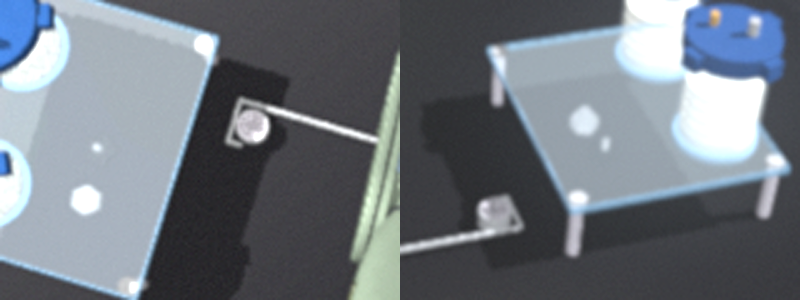

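Canister stands upright in front of the shelf at crop (253,127), still in the hook. Lifting the hook off it and laying it on the bench to the left.

```bash
python3 -m crank '1 3 0 0 0 0 0;1 0 0 -12 0 0 0;1 0 0 -20 0 0 0;1 0 0 -16 0 0 0;1 0 -30 0 0 0 0;1 0 -40 0 0 0 0;1 0 -40 0 0 0 0;1 0 -20 0 0 0 0;1 0 0 20 0 0 0;1 0 0 16 0 0 0'
python3 -m crank '1 0 0 8 0 0 0;1 0 0 4 0 0 0;1 0 0 2 0 0 0;1 0 0 0 0 0 0'
```

```text
time_s: 13.78
ee_pos: [421.1, -85.1, 30.5]
ee_rot: [179.9, -0.0, 73.6]
force: [0.5, -0.4, -0.9]
gripper_width: 19.7
gripper_force: 40.0
time_s: 14.28
ee_pos: [421.0, -85.2, 16.2]
ee_rot: [180.0, 0.0, 73.6]
force: [1.1, -0.2, -2.5]
gripper_width: 20.2
gripper_force: 40.0
```

```bash
python3 -m crank '1 0 0 1 0 0 0;1 0 0 0.5 0 0 0;0.4 0 0 0 0 0 0;0 0 0 0 0 0 0;0 0 0 0 0 0 0;0 0 0 0 0 0 0;-0.5 0 0 -30 0 0 0;-0.5 0 0 -40 0 0 0;-0.5 0 0 -30 0 0 0'
python3 - <<'E'
from h import *
g=grab_frame("top")
for c in("top","side"):
  if c=="side": grab_frame(c)
  for n in("canister","hook"):print(c,n,[(np.round(d["point"],1),d["p"]) for d in models.search_frame(n,c)[:2]])
cv2.imwrite("pics/c.png",g)
# refine canister in top: bright blob near expected
u=proj("top",(577,69,22)).round().astype(int);print(u)
s=cv2.cvtColor(g,6)[u[1]-16:u[1]+17,u[0]-16:u[0]+17]
_,t=cv2.threshold(s,0,255,8);n,l,st,ce=cv2.connectedComponentsWithStats(t);print(st,ce)
for e in ce[1:]: print(at("top",e+u-16,18))
mv(577,69,120,73.6)
E
```

```text
time_s: 15.4
ee_pos: [421.0, -85.2, 115.9]
ee_rot: [179.9, 0.0, 73.6]
force: [-0.2, 0.1, -0.1]
gripper_width: 67.9
gripper_force: 0.0
top canister [(array([575.4,  65.8,  25.2]), 0.63)]
top hook []
side canister [(array([587.5,  65.8,  25.5]), 0.59), (array([677. , 292.8, 201.1]), 0.29)]
side hook [(array([428.4, -92. ,  13.5]), 0.83), (array([583.1,  65.3,  21.4]), 0.66)]
[241 189]
[[  0   0  33  33 937]
 [  9  11  14  13 152]] [[16.08110993 15.83778015]
 [15.5        17.        ]]
[574.43153311  69.55723219]
pose [419.9 -84.9 113.3] [-179.9    0.    73.6] F [-0.5  0.5  0.1] w 68.5 0.0 t 15.7
turnz -0.0 shift in new yaw (np.float64(192.0), np.float64(107.3)) in old yaw (np.float64(192.1), np.float64(107.2)) z -6.7
```

```bash
python3 -m crank '-0.5 38.2 21.3 0 0 0 0;-0.5 38.2 21.3 0 0 0 0;-0.5 38.2 21.3 0 0 0 0;-0.5 38.2 21.3 0 0 0 0;-0.5 38.2 21.3 0 0 0 0;-0.5 0 0 30 0 0 0;-0.5 0 0 30 0 0 0;-0.5 0 0 20 0 0 0;-0.5 0 0 10 0 0 0;-0.5 0 0 0 0 0 0' 20
python3 - <<'E'
from h import *
mv(576,68.5,23,73.6)
E
```

```text
time_s: 16.95
ee_pos: [576.3, 67.8, 23.2]
ee_rot: [-179.9, 0.1, 73.6]
force: [-0.4, -0.1, 0.3]
gripper_width: 68.1
gripper_force: 0.0
pose [576.3  67.8  23.2] [-1.799e+02  1.000e-01  7.360e+01] F [-0.4 -0.1  0.3] w 68.1 0.0 t 16.95
turnz -0.0 shift in new yaw (np.float64(0.6), np.float64(-0.5)) in old yaw (np.float64(0.6), np.float64(-0.5)) z 0.2
```

```bash
python3 -m crank '0.1 0 0 0 0 0 0;0.3 0 0 0 0 0 0;0.5 0 0 0 0 0 0;1 0 0 0 0 0 0;1 0 0 0 0 0 0;1 0 0 0 0 0 0;1 0 0 0 0 0 0;1 0 0 0 0 0 0' 20
```

```text
time_s: 17.95
ee_pos: [577.2, 68.0, 24.9]
ee_rot: [180.0, -0.0, 73.6]
force: [-1.0, -0.2, 6.1]
gripper_width: 37.2
gripper_force: 20.0
```

```bash
python3 -m crank '1 0 0 -10 0 0 0;1 0 0 -25 0 0 0;1 0 0 -40 0 0 0;1 0 0 -40 0 0 0;1 0 0 -40 0 0 0;1 0 0 0 0 0 0' 20
python3 - <<'E'
from h import *
from scipy.optimize import minimize
from scipy.ndimage import map_coordinates
ims={c:grab_frame(c) for c in("top","side")}
np.set_printoptions(precision=2,suppress=True)
def blue(im): 
    b,g,r=[im[...,i].astype(float) for i in range(3)]
    return cv2.GaussianBlur(np.clip(b-r,0,60),(0,0),1.0)
bl={c:blue(i) for c,i in ims.items()}
cor=np.array([(-97,-112),(97,-112),(97,112),(-97,112)],float)
P=np.concatenate([cor[i]+(cor[(i+1)%4]-cor[i])*np.linspace(0.03,.97,40)[:,None] for i in range(4)])
def score(p,cams=("top","side")):
    c,s=np.cos(p[2]),np.sin(p[2]);v=0
    for cam in cams:
        q=np.array([proj(cam,(p[0]+c*a-s*b,p[1]+s*a+c*b,115)) for a,b in P])
        v+=map_coordinates(bl[cam],[q[:,1],q[:,0]],order=1).mean()
    return -v
p0=[443.5,-362.2,np.radians(-27.2)]
for cams in(("top","side"),("top",),("side",)):
    r=minimize(score,p0,args=(cams,),method="Nelder-Mead",options=dict(initial_simplex=[p0,[p0[0]+6,p0[1],p0[2]],[p0[0],p0[1]+6,p0[2]],[p0[0],p0[1],p0[2]+.05]]))
    print(cams,r.x[:2],np.degrees(r.x[2]),r.fun)
    if len(cams)==2: p=r.x
b=np.zeros((600,800,3),np.uint8)
for c,x0,y0,sl in(("top",335,175,np.s_[:,:400]),("side",90,185,np.s_[:,400:])):
    v=cv2.resize(ims[c][y0:y0+120,x0:x0+160],(800,600),interpolation=2)
    for s in(np.array([100/97,115/112]),np.array([94/97,109/112])):
        C,S=np.cos(p[2]),np.sin(p[2])
        q=np.array([(proj(c,(p[0]+C*a-S*d,p[1]+S*a+C*d,115))-[x0,y0])*5 for a,d in cor*s],np.int32);cv2.polylines(v,[q],True,(0,0,255),1)
    b[sl]=cv2.resize(v,(400,300)) .repeat(1,0) if False else np.pad(cv2.resize(v,(400,300),interpolation=cv2.INTER_AREA),((0,300),(0,0),(0,0)))
cv2.imwrite("pics/b2.png",b[:300])
mv(464,-322,175,62.8)
E
```

```text
time_s: 18.7
ee_pos: [579.1, 68.2, 183.2]
ee_rot: [179.6, -0.2, 73.6]
force: [0.1, 0.1, 0.5]
gripper_width: 36.8
gripper_force: 20.0Traceback (most recent call last):
  File "<stdin>", line 20, in <module>
    res = _minimize_neldermead(fun, x0, args, callback, bounds=bounds,
                               **options)
    fxcc = func(xcc)
    fx = function(np.copy(x), *(wrapper_args + args))
  File "<stdin>", line 15, in score
  File "h.py", line 11, in proj
    m=camera_model(c);p=m["R"]@np.array(X,float)+m["t"];u=p[:2]/p[2];u=u*(1+m["k1"]*(u@u))
ValueError: time passes only in moves, steps and waits
```

```bash
sed -i 's/^def ray/import functools\ncamera_model=functools.lru_cache(None)(camera_model)\ndef ray/' h.py
python3 - <<'E'
from h import *
from scipy.optimize import minimize
from scipy.ndimage import map_coordinates
ims={c:grab_frame(c) for c in("top","side")}
np.set_printoptions(precision=2,suppress=True)
bl={c:cv2.GaussianBlur(np.clip(i[...,0].astype(float)-i[...,2],0,60),(0,0),1.0) for c,i in ims.items()}
cor=np.array([(-97,-112),(97,-112),(97,112),(-97,112)],float)
P=np.concatenate([cor[i]+(cor[(i+1)%4]-cor[i])*np.linspace(0.03,.97,40)[:,None] for i in range(4)])
def rim(p,c,Q):
    C,S=np.cos(p[2]),np.sin(p[2]);return np.array([proj(c,(p[0]+C*a-S*b,p[1]+S*a+C*b,115)) for a,b in Q])
def score(p,cams):
    v=0
    for cam in cams:
        q=rim(p,cam,P);v+=map_coordinates(bl[cam],[q[:,1],q[:,0]],order=1).mean()
    return -v
p0=[443.5,-362.2,np.radians(-27.2)]
for cams in(("side",),("top",),("top","side")):
    r=minimize(score,p0,args=(cams,),method="Nelder-Mead",options=dict(initial_simplex=[p0,[p0[0]+6,p0[1],p0[2]],[p0[0],p0[1]+6,p0[2]],[p0[0],p0[1],p0[2]+.05]]))
    p=r.x;print(cams,p[:2],np.degrees(p[2]),r.fun)
o=[]
for c,x0,y0 in(("top",335,175),("side",90,185)):
    v=cv2.resize(ims[c][y0:y0+120,x0:x0+160],None,fx=2.5,fy=2.5,interpolation=2)
    for s in((100/97,115/112),(94/97,109/112)): cv2.polylines(v,[((rim(p,c,cor*np.array(s))-[x0,y0])*2.5).astype(np.int32)],True,(0,0,255),1)
    o.append(v)
cv2.imwrite("pics/b2.png",np.hstack(o))
mv(464,-322,175,62.8)
E
```

```text
('side',) [ 444.77 -364.86] -26.83731807410833 -50.670470416405706
('top',) [ 441.1  -362.74] -27.155889690523885 -58.345212141227975
('top', 'side') [ 442.54 -363.7 ] -27.09243826838613 -107.8268098103737
pose [576.   67.8 178. ] [-179.8    0.1   73.6] F [-0.6  0.  -1.5] w 37.2 20.0 t 18.9
turnz 10.8 shift in new yaw (np.float64(-397.9), np.float64(78.5)) in old yaw (np.float64(-405.6), np.float64(2.9)) z 3.0
```

View pics/b2.png

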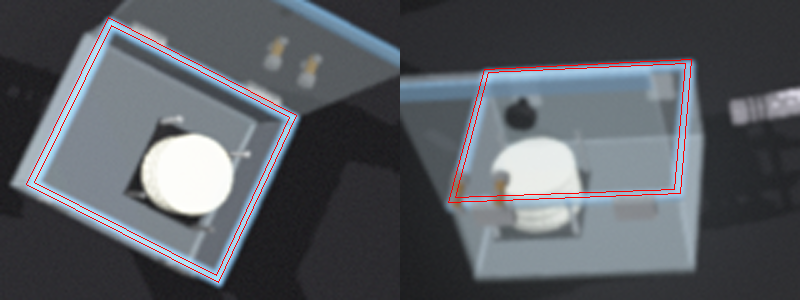

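Rim overlay fits in both views: box at (442.5,-363.7), -27.1°. Carrying the canister over the free half.

```bash
python3 -m crank '1 0 0 0 0 0 5.4;1 0 0 0 0 0 5.4;1 -30 5.8 0 0 0 0;1 -50 9.7 0 0 0 0;1 -50 9.7 0 0 0 0;1 -50 9.7 0 0 0 0;1 -50 9.7 0 0 0 0;1 -50 9.7 0 0 0 0;1 -50 9.7 0 0 0 0;1 -40 7.8 0 0 0 0' 20
python3 -m crank '1 -30 5.8 0 0 0 0;1 0 0 0 0 0 0;1 0 0 0 0 0 0'
python3 -c "
from h import *
mv(463,-323.6,31,62.9)"
```

```text
time_s: 20.15
ee_pos: [470.0, -295.3, 177.9]
ee_rot: [-179.8, -0.0, 62.7]
force: [0.9, 1.1, -0.9]
gripper_width: 36.9
gripper_force: 20.0
time_s: 20.52
ee_pos: [462.6, -322.3, 178.4]
ee_rot: [-179.9, -0.1, 62.8]
force: [-0.5, 0.6, -0.8]
gripper_width: 37.2
gripper_force: 20.0
pose [ 462.6 -322.3  178.4] [-1.799e+02 -1.000e-01  6.280e+01] F [-0.5  0.6 -0.8] w 37.2 20.0 t 20.525
turnz -0.1 shift in new yaw (np.float64(-1.0), np.float64(1.0)) in old yaw (np.float64(-1.0), np.float64(1.0)) z 147.4
```

```bash
python3 -m crank '1 -1 1 20 0 0 0;1 0 0 30 0 0 0;1 0 0 30 0 0 0;1 0 0 25 0 0 0;1 0 0 15 0 0 0;1 0 0 6 0 0 0;1 0 0 0 0 0 0' 20
python3 -m crank '1 0 0 4 0 0 0;1 0 0 4 0 0 0;1 0 0 0 0 0 0'
```

```text
time_s: 21.4
ee_pos: [463.7, -324.4, 53.7]
ee_rot: [180.0, 0.0, 62.8]
force: [-0.5, 0.0, -0.8]
gripper_width: 37.1
gripper_force: 20.0
time_s: 21.78
ee_pos: [463.2, -324.5, 45.4]
ee_rot: [-180.0, -0.0, 62.8]
force: [-0.6, -0.2, -0.5]
gripper_width: 36.9
gripper_force: 20.0
```

```bash
python3 -m crank '1 0 0 4 0 0 0;1 0 0 4 0 0 0;1 0 0 2 0 0 0;1 0 0 0 0 0 0'; python3 -m crank '1 0 0 2 0 0 0;1 0 0 0 0 0 0'
```

```text
time_s: 22.28
ee_pos: [463.2, -324.5, 35.2]
ee_rot: [-180.0, -0.0, 62.8]
force: [-0.1, -0.5, -0.7]
gripper_width: 36.6
gripper_force: 20.0
time_s: 22.52
ee_pos: [463.3, -324.5, 33.4]
ee_rot: [-180.0, 0.0, 62.8]
force: [-0.4, -0.0, 1.0]
gripper_width: 37.4
gripper_force: 20.0
```

```bash
python3 -m crank '1 0 0 1 0 0 0;1 0 0 0 0 0 0'; python3 -m crank '1 0 0 1 0 0 0;1 0 0 0 0 0 0'
```

```text
time_s: 22.78
ee_pos: [463.3, -324.6, 32.5]
ee_rot: [180.0, 0.0, 62.8]
force: [-0.3, 0.3, -0.3]
gripper_width: 37.0
gripper_force: 20.0
time_s: 23.02
ee_pos: [463.3, -324.5, 31.4]
ee_rot: [-180.0, 0.0, 62.8]
force: [0.2, 0.3, -0.6]
gripper_width: 37.1
gripper_force: 20.0
```

```bash
python3 -m crank '1 0 0 1 0 0 0;1 0 0 0 0 0 0'; python3 -m crank '1 0 0 1 0 0 0;1 0 0 0 0 0 0'
```

```text
time_s: 23.28
ee_pos: [463.4, -324.6, 31.0]
ee_rot: [180.0, 0.0, 62.8]
force: [-0.4, 0.6, 3.5]
gripper_width: 37.1
gripper_force: 20.0
time_s: 23.52
ee_pos: [463.4, -324.6, 30.9]
ee_rot: [180.0, 0.0, 62.8]
force: [-1.7, 2.3, 10.8]
gripper_width: 37.0
gripper_force: 20.0
```

Floor contact at the expected height. Releasing.

```bash
python3 -m crank '1 0 0 -1 0 0 0;0.5 0 0 0 0 0 0;0.2 0 0 0 0 0 0;-0.2 0 0 0 0 0 0;-0.2 0 0 0 0 0 0;-0.2 0 0 0 0 0 0;-0.2 0 0 0 0 0 0;-0.2 0 0 -5 0 0 0;-0.2 0 0 -10 0 0 0;-0.2 0 0 -15 0 0 0'
python3 -m crank '-0.2 0 0 -30 0 0 0;0 0 0 -40 0 0 0;0.5 0 0 -50 0 0 0;1 0 0 -60 0 0 0;1 0 0 -60 0 0 0;1 0 0 -20 0 0 0;1 0 0 0 0 0 0' 20
python3 - <<'E'
from h import *
mv(0,0,0,62.8)
for c in("top","side"):
  g=grab_frame(c);cv2.imwrite(f"pics/p_{c}.png",g)
  print(c,[(np.round(d["point"],1),d["p"]) for d in models.search_frame("canister",c)[:2]],[(np.round(d["point"],1),d["p"]) for d in models.search_frame("lid_front",c)[:2]],[(np.round(d["point"],1),d["p"]) for d in models.search_frame("lid_knob",c)[:2]])
E
```

```text
time_s: 24.78
ee_pos: [463.3, -324.5, 61.3]
ee_rot: [-180.0, 0.0, 62.8]
force: [-0.2, -0.1, 0.3]
gripper_width: 54.7
gripper_force: 0.0
time_s: 25.65
ee_pos: [463.7, -324.8, 323.4]
ee_rot: [179.7, 0.1, 62.8]
force: [0.2, -0.5, 0.1]
gripper_width: 0.6
gripper_force: 0.0
pose [ 463.7 -324.8  323.4] [1.797e+02 1.000e-01 6.280e+01] F [ 0.2 -0.5  0.1] w 0.6 0.0 t 25.65
turnz -0.0 shift in new yaw (np.float64(76.9), np.float64(-560.9)) in old yaw (np.float64(76.5), np.float64(-560.9)) z 323.4
top [(array([ 464.6, -320.5,   29.3]), 0.6)] [(array([ 585. , -359.9,  230.4]), 0.88)] [(array([ 581.6, -360.6,  223.5]), 0.82)]
side [] [(array([ 555.8, -423.4,  224.8]), 0.74)] [(array([ 559.8, -419.1,  230. ]), 0.64)]
```

```bash
python3 -m crank '1 5 0 -20 0 0 0;1 10 0 -15 0 0 0;1 0 40 0 0 0 0;1 0 50 0 0 0 0;1 0 50 0 0 0 0;1 0 45 0 0 0 0;1 0 0 0 0 0 0' 20
python3 -c "
from h import *
mv(634.5,-394.6,298,62.9)"
```

```text
time_s: 26.92
ee_pos: [637.2, -396.4, 351.2]
ee_rot: [-179.8, -0.0, 62.8]
force: [-1.0, 0.6, -0.4]
gripper_width: 0.4
gripper_force: 0.0
pose [ 637.2 -396.4  351.2] [-179.8   -0.    62.8] F [-1.   0.6 -0.4] w 0.4 0.0 t 26.925
turnz -0.1 shift in new yaw (np.float64(0.4), np.float64(-3.2)) in old yaw (np.float64(0.4), np.float64(-3.2)) z 53.2
```

```bash
python3 -m crank '1 0 0 25 0 0 0;1 0 0 28 0 0 0;1 0 -15 0 0 0 0;1 0 -15 0 0 0 0;1 0 -15 0 0 0 0;1 0 -18 0 0 0 0;1 0 -18 0 0 0 0;1 0 -18 0 0 0 0;1 0 -18 0 0 0 0;1 0 -18 0 0 0 0'
python3 -c "
from h import *
mv(442.5+.8902*53+.4556*60,-363.7-.4556*53+.8902*60,298,62.9)"
```

```text
time_s: 28.18
ee_pos: [514.0, -333.3, 303.5]
ee_rot: [179.8, 0.0, 62.8]
force: [1.7, -0.3, -0.5]
gripper_width: 0.3
gripper_force: 1.1
pose [ 514.  -333.3  303.5] [179.8   0.   62.8] F [ 1.7 -0.3 -0.5] w 0.3 1.1 t 28.175
turnz -0.1 shift in new yaw (np.float64(0.4), np.float64(3.2)) in old yaw (np.float64(0.4), np.float64(3.2)) z 5.5
```

```bash
python3 -m crank '1 0 -14 10 0 0 0;1 0 -14 11 0 0 0;1 0 -13 12 0 0 0;1 0 -11 13 0 0 0;1 0 -11 13 0 0 0;1 0 -10 13 0 0 0;1 0 -7 15 0 0 0;1 0 -7 15 0 0 0;1 0 -6 16 0 0 0'
python3 -c "
from h import *
mv(442.5+.8902*-42+.4556*60,-363.7-.4556*-42+.8902*60,183,62.9)"
```

```text
time_s: 29.3
ee_pos: [430.9, -290.6, 185.4]
ee_rot: [179.9, 0.0, 62.8]
force: [-0.5, 0.5, 1.1]
gripper_width: 0.2
gripper_force: 0.7
pose [ 430.9 -290.6  185.4] [179.9   0.   62.8] F [-0.5  0.5  1.1] w 0.2 0.7 t 29.3
turnz -0.1 shift in new yaw (np.float64(0.2), np.float64(1.7)) in old yaw (np.float64(0.2), np.float64(1.7)) z 2.4
```

```bash
python3 -m crank '1 0 -3 13 0 0 0;1 0 -2 13 0 0 0;1 0 0 12 0 0 0;1 0 0 8 0 0 0;1 0 0 3 0 0 0;1 0 0 0 0 0 0'; python3 -m crank '1 0 0 1.5 0 0 0;1 0 0 0 0 0 0'
```

```text
time_s: 30.05
ee_pos: [427.9, -289.5, 135.4]
ee_rot: [180.0, 0.0, 62.8]
force: [-0.2, -0.8, -0.1]
gripper_width: 0.6
gripper_force: 0.0
time_s: 30.3
ee_pos: [428.0, -289.6, 134.8]
ee_rot: [179.9, 0.0, 62.8]
force: [-0.8, 0.0, 4.5]
gripper_width: 0.7
gripper_force: 2.2
```

```bash
python3 -m crank '1 0 0 1.5 0 0 0;1 0 0 0 0 0 0'; python3 -m crank '1 0 0 -5 0 0 0;1 0 0 -30 0 0 0;1 0 0 -50 0 0 0;1 0 -50 -50 0 0 0;1 0 -60 0 0 0 0;1 0 -60 0 0 0 0;1 0 0 0 0 0 0'
python3 - <<'E'
from h import *
a=grab_frame("top");b=grab_frame("side")
for c in("top","side"):
  for n in("canister","hook","coupling","star_knob","jar_left","jar_right","lid_knob"):print(c,n,[(np.round(d["point"]),round(d["p"],2)) for d in models.search_frame(n,c)[:2]])
cv2.imwrite("pics/fin.png",np.hstack([cv2.resize(a,(400,300),interpolation=3),cv2.resize(b,(400,300),interpolation=3)]))
C,S=np.cos(np.radians(-27.1)),np.sin(np.radians(-27.1))
# lid knob expected shut: box (-70,0,115.5+8+24)
print((442.5-70*C,-363.7-70*S,147))
E
```

```text
time_s: 30.55
ee_pos: [428.1, -289.6, 134.7]
ee_rot: [179.9, 0.0, 62.8]
force: [-3.9, 2.8, 14.4]
gripper_width: 0.6
gripper_force: 6.8
time_s: 31.42
ee_pos: [278.4, -212.0, 261.6]
ee_rot: [-180.0, 0.0, 62.7]
force: [1.0, -1.0, -0.8]
gripper_width: 0.4
gripper_force: 0.0
top canister [(array([417., -83.,  21.]), 0.55)]
top hook [(array([424., -81.,  20.]), 0.78)]
top coupling []
top star_knob [(array([645., 306., 227.]), 0.72), (array([ 447., -354.,  122.]), 0.47)]
top jar_left [(array([500., 337., 220.]), 0.9), (array([644., 305., 226.]), 0.64)]
top jar_right [(array([645., 310., 225.]), 0.88)]
top lid_knob [(array([ 442., -365.,  124.]), 0.79)]
side canister []
side hook [(array([426., -94.,  12.]), 0.8)]
side coupling [(array([ 456., -364.,  122.]), 0.63), (array([677., 292., 204.]), 0.53)]
side star_knob []
side jar_left [(array([525., 325., 203.]), 0.95), (array([ 454., -372.,  121.]), 0.45)]
side jar_right []
side lid_knob [(array([ 453., -366.,  121.]), 0.62), (array([ 493., -379.,  124.]), 0.57)]
(np.float64(380.18510367722115), np.float64(-331.8118564936539), 147)
```

View pics/fin.png

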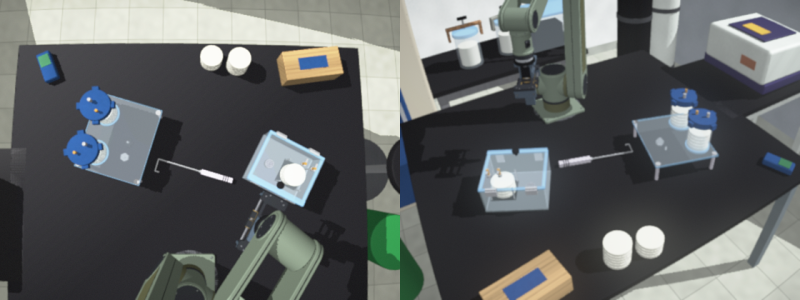

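The lid is shut with a hard stop at 134.7 mm. The canister shows through it at top (268,163), the hook lies flat, and the fittings and jars have not moved.

```bash
python3 -c "
from workcell import env
print(env.job_done())"
```

```text
the job is handed in; nothing more can be done
None
```

The job is handed in at about 31 s on the robot's clock; the judge's verdict was not shown, but by my last pictures and force readings the canister stands in the free half of the box, the lid is shut, the hook lies flat on the bench, and the fittings and jars look unmoved.

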